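# Clear the parts washer and hold its lid open

## Robot

A 6-joint arm with a two-finger parallel gripper is mounted at the origin on the work surface. World frame = base frame: x ahead of the robot, y to its left, z up, the work surface at z = 0. Lengths are in mm, angles in rad, forces in N, time in s.
With the tool pointing down it reaches from about 325 to 875 mm from the base axis. Payload 4.4 kg.
Tool frame: the origin (TCP) lies midway between the tips of the shut fingers; the grasp point (between the pads) lies 19 mm behind it; z points along the fingers, x is the direction in which the jaws open and shut, and the axes are right-handed (so a half turn about z gives the same grasp; the last joint's range is limited). The gripper opens to 85 mm and grips with 20 to 120 N. Pads are 22 mm wide; open, the fingers measure 114 mm over their backs; the gripper's body (76 mm by 85 mm) begins 54 mm behind the grasp point. The pads swing forward as they close: fully open they stand 13 mm farther back than shut.
Start: joints at [-1.252, 0.207, 1.542, -0, 1.393, -0.15], TCP at [260.296, -512.712, 231.282] pointing down, gripper open.
Joint ranges: [-2.73, 2.73], [-0.86, 2.22], [0.23, 2.46], [-1.11, 4.25], [0.08, 2.63], [-2.82, 2.82]. Speed limits (rad/s): [2.79, 2.79, 3.14, 3.14, 3.14, 3.14].

## Interface

Orientations are given as a rotation vector (axis times angle).
In Python, from plant import state, grab_frame, sign_off, cut_out, landmark_of gives the robot as it stands.
- The arm moves only by the shell command python3 -m inch 'ROWS'. ROWS is JSON, a list of rows, each a list of 7 numbers: the shift along the world's x, y, z in mm, then the turn, a rotation vector about the world's x, y, z in degrees, then the opening, from 0 (shut) to 1 (fully open). In form: [[dx, dy, dz, wx, wy, wz, gripper], ...]. A call has 1 to 20 rows; each row is the pose to reach, as a shift and turn from the pose commanded when the call began; what a row does not reach only later rows make up. A row lasts 1/10 s, in which the tool goes at most 50 mm and 8.59 degrees, less where a joint would pass 70% of its speed; a pose out of reach is approached as far as the arm can. A call with a gripper value outside its range is refused whole. The fingers move at their own pace and stop on an object; the grip force is fixed at half the most. Time passes only in rows, so rows that repeat a pose let the fingers close. It gives the time, the measured TCP pose, the force and the opening at its end, in the units of the state.
- state(): the state, without advancing time (a new reading comes with each control period).
- grab_frame(name): name is "side" or "top" or "wrist"; returns a dict with "frame" (400x640x3 uint8, red, green, blue), "depth" (400x640 float32, mm along the optical axis (not along the pixel's ray), 0 where there is no reading), "camera_matrix" (3x3 intrinsics, pixels), "rvec" (rotation vector, rad) and "tvec" (3), from world to camera coordinates, as OpenCV has them; the wrist camera has in their place "hand_eye" (4x4, takes a point from camera to tool coordinates, whose origin is the TCP and whose axes are the tool frame's). Camera axes: x right, y down, z forward; pixel columns grow to the right and rows downward; lengths in mm; the calibration is good to about 2 mm. A picture is of the moment at which its call begins: read the wrist's pose just before it.
- sign_off(): hands the job in, once; it reports no verdict.
Trained networks look in the newest picture that a camera, given by its name, has taken for a name from the list of things; names that differ only in an ending like _2 or _b are one class to them, and where a whole thing is asked for, a point or a joint stands for the part that bears it (a point fixed in the world has none). Each returns a list of dicts, best first, with "conf" (0 to 1); they miss things now and then, are a little off and sometimes report something else, mostly with a low value. They report only what shows in the picture. A call takes as long as a camera call. They do not tell look-alikes from the thing itself.
- cut_out(camera, query): "pixels" (400x640 bool, what is visible of it).
- landmark_of(camera, query): "xyz" ([x, y, z] in mm, in the coordinates of the camera as it stood for that picture, good to about 4 mm: a listed point, or the origin of a listed thing).
The state is a dict: "time_s": time; "q": joint angles; "qvel": joint speeds; "joint_efforts": joint torques, N m; "tcp_pos": TCP position; "eef_rot": TCP orientation; "force": force on the tool from outside, world axes, zero at the start; "ft_torque": the same for the moment, N m; "grip_width": finger opening in mm.
Only numpy, scipy, OpenCV 4.12 (cv2) and the standard library are available. Lean on these libraries where they do the work, as an engineer would, in place of code of your own. Each camera call takes 0.05 s, during which the arm holds its last target. There are 200 camera calls.

## Task

The dip basket is standing on the lid of the bench-top parts washer: hang it by its handle on the drip hook, where it must stay hanging free and upright. Then lift the washer's lid, which falls shut by itself, and hold it still at 50 degrees open so that I can reach into the tub; finish while the gripper is still holding it there, because nothing else may prop it. Do not tip the basket on the way and leave the other things on the bench where they are.

Things in the scene. Friction and masses are not known exactly. Their poses are not given: they have to be found in the camera images.
- washer: Bench-top parts washer, an open steel tub fixed to the bench, 200 mm (its x) by 280 mm (its y) by 100 mm tall, with a blue hinged lid on top; origin at the centre of its underside, on the bench. Its front, with a small black control panel and the lid's bar, faces its -x; the hinge is along its far (+x) top edge. The tub may stand left or right of the hook, and is yawed a little.
- lid (a joint): Lid angle in rad: 0 shut (level on the tub), grows as the front edge is lifted; 0.873 is 50 degrees open; stop at 1.3 (75 degrees). Nearly free hinge without spring or catch: the lid falls shut from every angle unless it is held.
- lid_panel: The moving lid: a blue plate 200 x 280 mm, 8 mm thick, about 0.35 to 0.65 kg, with its red pull bar. Origin on the hinge axis, at the middle of the hinge; with the lid shut its axes are those of the washer, the plate reaches from 0 to -200 mm along its x and from 0 to 8 mm in z, and the plate's top is 108.5 mm above the bench.
- lid_bar (a point): Middle of the red pull bar: round, 12 mm thick, 140 mm long, parallel to the hinge, 45 mm clear ahead of the lid's front edge, 245 mm from the hinge axis (lid's x = -245 mm, z = +4 mm), 104.5 mm above the bench when shut. Two 8 mm arms at 65 mm either side of its middle carry it. Pinch it from above, a finger ahead and one behind; it turns between the fingertips as the lid swings.
- lid_hinge (a point): Middle of the hinge axis, 100.5 mm above the bench; the axis runs along the washer's y.
- hook: Drip hook: steel stand fixed to the bench, a 16 mm post 216 mm tall on a round foot of radius 50 mm, 12 mm thick; origin at the centre of the foot's underside. A level round rod 8 mm thick runs from the post 108 mm along its own -x, axis 210 mm above the bench; then the end turns up to a tip 124 mm from the post's axis, top at 236 mm. Yawed a little.
- hook_seat (a point): Point on the upper side of the hook's rod, 95 mm from the post's axis towards the tip and 214 mm above the bench: where the bail should rest. Axes as the hook's.
- basket: Dip basket, 0.2 to 0.4 kg, upright on the lid at first: round aluminium pot 60 mm tall, radius 45 mm at the foot, 52 mm at the rim, with a stiff upright wire bail (handle) in its own y-z plane. The 6 mm wire rises at y = +-50 mm to z = 115 mm, then slopes to a peak in the middle, which bears a yellow grip block. Origin at the centre of the underside; z up.
- basket_grip (a point): Point in the yellow grip block, 165 mm above the basket's underside. The block is 14 mm thick (basket's x), 40 mm wide (its y) and spans z = 142 to 182 mm. Pinch it across the 14 mm, fingers on its +x and -x sides.
- basket_bail (a point): Underside of the bail's peak, in the middle, 141 mm above the basket's underside: the part that rests on the hook's rod. The free window below it (to the rim, 81 mm lower) is threaded over the hook's tip along the hook's axis, the basket's x along the hook's x (either way round).
- polish: Bystander: amber bottle, radius 30 mm, 150 mm tall; origin at underside.
- jar: Bystander: white jar with blue cap, radius 33 mm, 75 mm tall; origin at underside.
- can: Bystander: red can, radius 30 mm, 110 mm tall; origin at underside.
- pad: Bystander: orange polishing pad, disc of radius 60 mm, 34 mm tall; origin at underside.
- wrench: Bystander: steel wrench lying flat; origin at its underside.
Not all that is in view belongs to the job. Of the things that look like the basket, the larger one is meant. What is shaped like the hook but orange is not meant.

How it is judged (in metres and radians):
On the way:
1. the basket hangs free from the hook by its bail, let go and upright (contact force between hook and basket above 0.8 N and distance between basket_bail and hook_seat below 0.05 m and x of basket_bail in the frame of hook below -0.045 m and height (world z) of basket above 0.05 m and angle between basket's own z axis and vertical below 0.3 rad and contact force between each of the arm, the fingers, washer and basket below 0.1 N and linear speed of basket below 0.05 m/s), for 0.3 s.
At the end, for the whole second after the job is handed in: Robot alone holds the lid (over 0.3 N), still (under 0.05 rad/s), at 50 +-6 degrees; basket hangs still by its bail on the hook, within 50 mm of the seat point, over 45 mm from the post axis, within 0.3 rad of upright, off the washer, untouched by the robot (all of step 1 and value of joint lid between 0.768 and 0.977 rad and velocity of joint lid between -0.05 and 0.05 rad/s and contact force between any of the fingers, the arm and lid_panel above 0.3 N and contact force between each of polish, jar, can, pad, wrench and lid_panel below 0.1 N); the arm keeps its last pose, push and grip.
It fails at once if the basket is tipped or dropped (over 0.8 rad from upright) (angle between basket's own z axis and vertical above 0.8 rad).
It fails at once if the basket falls to the bench (height (world z) of basket below 0.02 m).
It fails at once if another thing on the bench is moved by more than 40 mm (distance of any of polish, jar, can, pad, wrench from where it was at the start of the episode above 0.04 m).
It also fails if it takes over 61 s, if anything falls off the work surface, if the arm or the gripper's body presses on something with over 40 N, if the wrist force passes 120 N, or if a joint passes its speed limit or range.

## Working session

There is one attempt and no reset: what is moved stays moved. The work goes in short steps, Python scripts to look and compute and a shell command to move; the robot and the scene stay as the last step left them, time stands still between calls to the robot, and variables do not carry over. Pictures are saved under pics/ and viewed, about 8 in all and at most 12, crops included, and the job is handed in when it is done.

```bash
mkdir -p pics; cat > h.py <<'E'
import numpy as np, cv2
from plant import state, grab_frame, sign_off, cut_out, landmark_of
from scipy.spatial.transform import Rotation as R
def cam2world(f,st=None):
    if 'hand_eye' in f:
        T=np.eye(4);T[:3,:3]=R.from_rotvec(st['eef_rot']).as_matrix();T[:3,3]=st['tcp_pos'];return T@np.array(f['hand_eye'])
    T=np.eye(4);T[:3,:3]=cv2.Rodrigues(np.array(f['rvec'],float))[0];T[:3,3]=np.ravel(f['tvec']);return np.linalg.inv(T)
def cloud(f,st=None):
    K=np.array(f['camera_matrix']);d=f['depth'];v,u=np.mgrid[:400,:640]
    P=np.stack([(u-K[0,2])/K[0,0]*d,(v-K[1,2])/K[1,1]*d,d,np.ones_like(d)],-1)
    return (P@cam2world(f,st).T)[...,:3]
def save(f,n,crop=None,s=1):
    im=f['frame'][...,::-1]
    if crop: a,b,c,d=crop; im=im[b:d,a:c]
    cv2.imwrite('pics/'+n,cv2.resize(im,None,fx=s,fy=s))
def lm(f,cam,q,st=None):
    T=cam2world(f,st);K=np.array(f['camera_matrix']);o=[]
    for r in landmark_of(cam,q):
        p=np.array(r['xyz'],float);w=T@np.r_[p,1];px=K@p/p[2]
        o.append((q,cam,np.round(w[:3]).astype(int).tolist(),np.round(px[:2]).astype(int).tolist(),round(r['conf'],2)))
    return o
E
python3 - <<'E'
from h import *
a=grab_frame('top');
for q in ['basket','basket_grip','basket_bail','hook','hook_seat','lid_bar','lid_hinge','washer','polish','jar','can','pad','wrench']:
    for o in lm(a,'top',q): print(*o)
b=grab_frame('side')
for q in ['basket','basket_grip','basket_bail','hook','hook_seat','lid_bar','lid_hinge']:
    for o in lm(b,'side',q): print(*o)
im=np.vstack([a['frame'],b['frame']])[...,::-1]
cv2.imwrite('pics/1.png',cv2.resize(im,None,fx=.75,fy=.75))
np.savez('a.npz',**{k:a[k] for k in a}); np.savez('b.npz',**{k:b[k] for k in b})
print(state())
E
```

```text
basket top [629, -146, 109] [351, 188] 0.82
basket top [586, 15, -4] [306, 209] 0.68
basket_grip top [588, 18, 123] [304, 201] 0.8
basket_grip top [629, -147, 274] [356, 174] 0.74
basket_bail top [628, -144, 247] [354, 177] 0.98
basket_bail top [581, 12, 104] [306, 204] 0.69
hook top [737, 386, 0] [205, 175] 0.59
hook top [637, 173, 0] [262, 198] 0.58
hook_seat top [548, 149, 216] [261, 209] 0.9
hook_seat top [390, -254, 4] [383, 259] 0.64
hook_seat top [641, 366, 214] [192, 184] 0.63
lid_bar top [495, -194, 104] [368, 226] 0.92
lid_hinge top [743, -216, 96] [368, 157] 0.61
washer top [645, -206, 0] [364, 190] 0.64
polish top [529, 529, -2] [165, 232] 0.83
jar top [383, 488, -1] [175, 272] 0.87
jar top [744, -219, 100] [369, 156] 0.33
can top [545, -519, 1] [452, 212] 0.66
pad top [406, 35, -1] [302, 258] 0.67
wrench top [389, -253, 2] [383, 259] 0.61
wrench top [499, -192, 102] [367, 225] 0.47
basket side [586, 11, 4] [340, 232] 0.96
basket side [629, -149, 107] [359, 253] 0.76
basket side [743, -221, 103] [398, 272] 0.44
basket_grip side [590, 15, 124] [342, 211] 0.7
basket_grip si
[... 408 characters left out ...]
ge side [499, -191, 102] [319, 267] 0.34
{'time_s': 1.1, 'q': array([-1.25151284e+00,  2.06588391e-01,  1.54152373e+00,  1.06953918e-05,
        1.39352120e+00, -1.50498936e-01]), 'qvel': array([-0.00049731, -0.00101483, -0.00141104,  0.00124389,  0.00067721,
       -0.00018562]), 'joint_efforts': array([ 7.40687556e-04, -3.83050632e+01, -2.91975510e+01,  3.59046408e-05,
        8.72847140e-04, -1.30909598e-05]), 'tcp_pos': array([ 260.28670738, -512.69716049,  231.27699673]), 'eef_rot': array([-2.67742122e+00,  1.64341250e+00,  3.81468886e-05]), 'force': array([0.76137117, 0.14629875, 0.62968607]), 'ft_torque': array([-0.0167534 ,  0.01413461, -0.06908745]), 'grip_width': 85.37614802237361}
```

View pics/1.png

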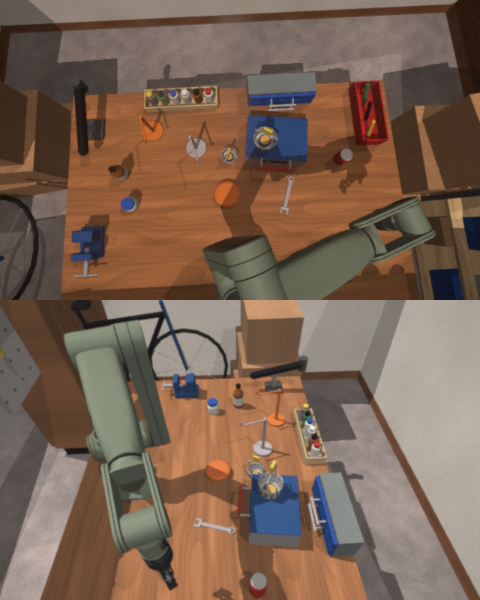

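The pictures show two baskets: the larger one on the lid at top px (351,188), and a small look-alike on the bench at (306,209). There are two hooks: the grey one at (262,198), and an orange look-alike at (205,175). I choose the basket on the lid and the grey hook. Next are a close crop to confirm this, and the yaws.

```bash
python3 - <<'E'
from h import *
for n in 'ab':
    f=dict(np.load(n+'.npz')); P=cloud(f); c=f['frame'].astype(int)
    near=np.hypot(P[...,0]-629,P[...,1]+148)<80
    m=near&(P[...,2]>225)&(P[...,2]<310)
    q=P[m]; print(n,'bail',len(q),q.mean(0).round(),q[:,2].max().round())
    if len(q)>3:
        w,V=np.linalg.eigh(np.cov(q[:,:2].T)); print('axis deg',np.degrees(np.arctan2(V[1,1],V[0,1])).round(1),np.sqrt(w).round(1))
    # hook rod
    m=(np.hypot(P[...,0]-580,P[...,1]-158)<85)&(P[...,2]>190)&(P[...,2]<250)
    q=P[m]; print('rod',len(q))
    if len(q)>5:
        w,V=np.linalg.eigh(np.cov(q[:,:2].T)); print(q.mean(0).round(),'deg',np.degrees(np.arctan2(V[1,1],V[0,1])).round(1),np.sqrt(w).round(1), q.min(0).round(),q.max(0).round())
    # lid plane corners
    m=(abs(P[...,2]-108.5)<5)&(np.hypot(P[...,0]-645,P[...,1]+206)<230)&(c[...,2]>c[...,0]+25)
    q=P[m][:,:2].astype(np.float32); print('lid',cv2.minAreaRect(q))
a=dict(np.load('a.npz'));b=dict(np.load('b.npz'))
A=cv2.resize(a['frame'][140:260,230:430],(800,480),interpolation=cv2.INTER_CUBIC)
B=cv2.resize(b['frame'][180:300,270:430],(640,480),interpolation=cv2.INTER_CUBIC)
cv2.imwrite('pics/2.png',cv2.resize(np.hstack([A,B])[...,::-1],(800,267)))
E
```

```text
a bail 140 [ 626. -149.  269.] 296.0
axis deg 61.7 [ 3.9 21.3]
rod 117
[586. 159. 214.] deg -163.8 [ 2.9 41. ] [516. 136. 191.] [645. 180. 236.]
lid ((700.5443725585938, -215.28395080566406), (277.2779846191406, 315.3793029785156), 83.72003936767578)
b bail 144 [ 626. -162.  269.] 293.0
axis deg 58.6 [ 3.8 18.2]
rod 111
[593. 157. 212.] deg -164.5 [ 3.6 44.1] [517. 132. 191.] [646. 181. 235.]
lid ((703.76025390625, -218.00613403320312), (282.1644287109375, 318.9855651855469), 82.72686004638672)
```

View pics/2.png

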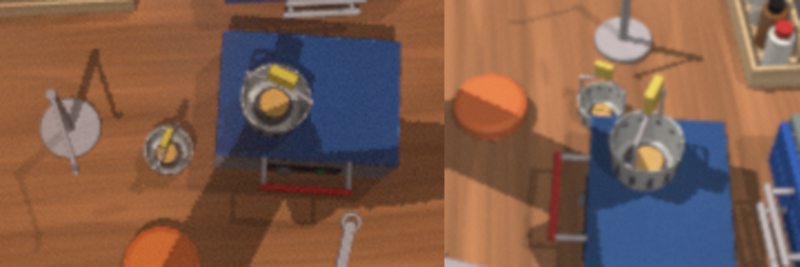

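The crop confirms it. The big basket has the yellow grip on the blue lid (left half, px 283,75) and the small one is at (168,145). The grey hook is at (70,125), and the red bar at (305,187). Next I move above the basket for a wrist look.

```bash
python3 -m inch '[[0,0,50,0,0,0,1],[20,10,100,0,0,0,1],[50,30,140,0,0,5,1],[90,60,160,0,0,10,1],[130,95,170,0,0,15,1],[165,130,170,0,0,20,1],[200,165,170,0,0,25,1],[235,200,170,0,0,30,1],[270,235,170,0,0,33,1],[300,270,170,0,0,33,1],[325,305,170,0,0,33,1],[350,340,170,0,0,33,1],[362,356,170,0,0,33,1],[368,363,170,0,0,33,1],[368,363,170,0,0,33,1],[368,363,170,0,0,33,1]]'
python3 - <<'E'
from h import *
s=state(); f=grab_frame('wrist'); print(s['tcp_pos'],s['eef_rot'],s['time_s'])
for q in ['basket_grip','basket_bail','basket','lid_bar']:
    for o in lm(f,'wrist',q,s): print(*o)
P=cloud(f,s); c=f['frame'].astype(int)
m=(c[...,0]>c[...,2]+60)&(c[...,1]>c[...,2]+50)&(P[...,2]>240)&(P[...,2]<310)&(np.hypot(P[...,0]-629,P[...,1]+148)<80)
q=P[m]; print(len(q),q.mean(0),q.min(0),q.max(0)); t=q[q[:,2]>q[:,2].max()-6]; print(cv2.minAreaRect(t[:,:2].astype(np.float32)),t[:,2].mean())
T=cam2world(f,s); print(T.round(2))
save(f,'3.png')
E
```

```text
time_s: 2.7
tcp_pos: [627.8, -150.8, 401.2]
eef_rot: [3.033, -0.817, -0.001]
force: [-0.6, -1.4, 0.1]
grip_width: 85.3
[ 627.80916881 -150.78190267  401.19828201] [ 3.03278260e+00 -8.16861051e-01 -6.63312904e-04] 2.7
basket_grip wrist [626, -149, 270] [315, 183] 0.83
basket_grip wrist [405, 35, -2] [141, 107] 0.31
basket_bail wrist [587, 15, 105] [222, 51] 0.63
basket_bail wrist [632, -152, 251] [322, 177] 0.57
basket wrist [584, 14, -2] [240, 60] 0.76
basket wrist [626, -146, 107] [314, 147] 0.56
basket wrist [745, -222, 100] [416, 151] 0.34
lid_bar wrist [498, -193, 103] [255, 218] 0.82
873 [ 629.98764876 -145.67274812  287.09825391] [ 614.29198088 -167.65636239  252.88684703] [ 642.65840333 -129.69029582  292.49502694]
((628.0023803710938, -148.8795166015625), (39.48001480102539, 13.203792572021484), 60.30864334106445) 289.88470079956795
[[ 8.6000e-01 -4.8000e-01 -1.6000e-01  6.6692e+02]
 [-5.0000e-01 -8.2000e-01 -2.7000e-01 -8.0340e+01]
 [-0.0000e+00  3.1000e-01 -9.5000e-01  5.4353e+02]
 [ 0.0000e+00  0.0000e+00  0.0000e+00  1.0000e+00]]
```

View pics/3.png

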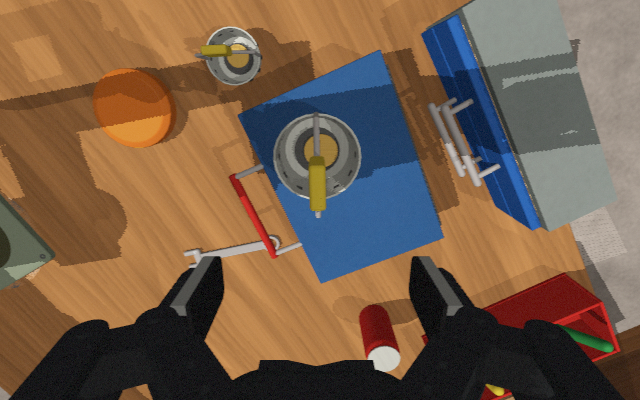

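The wrist view shows the yellow grip at px (317,183), aligned between the jaws. The tool yaw of -30.2° matches the block's axis at 60.3°. I descend and pinch.

```bash
python3 -m inch '[[0,2,-40,0,0,0,1],[0,2,-80,0,0,0,1],[0,2,-110,0,0,0,1],[0,2,-130,0,0,0,1],[0,2,-143,0,0,0,1],[0,2,-143,0,0,0,1],[0,2,-143,0,0,0,0],[0,2,-143,0,0,0,0],[0,2,-143,0,0,0,0],[0,2,-143,0,0,0,0],[0,2,-143,0,0,0,0],[0,2,-143,0,0,0,0],[0,2,-138,0,0,0,0],[0,2,-128,0,0,0,0],[0,2,-113,0,0,0,0],[0,2,-103,0,0,0,0],[0,2,-103,0,0,0,0],[0,2,-103,0,0,0,0]]'
```

```text
time_s: 4.75
tcp_pos: [628.5, -147.8, 299.1]
eef_rot: [3.034, -0.815, 0.002]
force: [0.0, -0.0, -1.9]
grip_width: 13.2
```

```bash
python3 -m inch '[[-5,5,15,0,0,0,0],[-15,20,30,0,0,4,0],[-30,45,33,0,0,8,0],[-50,75,33,0,0,13,0],[-70,105,33,0,0,18,0],[-90,135,33,0,0,23,0],[-110,165,33,0,0,28,0],[-130,195,33,0,0,33,0],[-148,220,33,0,0,38,0],[-162,241,33,0,0,42,0],[-172,256,33,0,0,45,0],[-178,265,28,0,0,46,0],[-180,268,18,0,0,46,0],[-180,268,0,0,0,46,0],[-180,268,-20,0,0,46,0],[-180,268,-34,0,0,46,0],[-180,268,-40,0,0,46,0],[-180,268,-40,0,0,46,0],[-180,268,-40,0,0,46,0]]'
python3 - <<'E'
from h import *
s=state(); print(s['tcp_pos'],s['eef_rot'],s['grip_width'])
a=grab_frame('top')
for q in ['hook_seat','hook','basket_bail','basket']:
    for o in lm(a,'top',q): print(*o)
b=grab_frame('side')
for q in ['hook_seat','hook','basket_bail','basket']:
    for o in lm(b,'side',q): print(*o)
s=state();w=grab_frame('wrist')
for q in ['hook_seat','hook']:
    for o in lm(w,'wrist',q,s): print(*o)
for n,f,st in(('a',a,None),('b',b,None),('w',w,s)):
    P=cloud(f,st)
    m=(np.hypot(P[...,0]-580,P[...,1]-158)<85)&(P[...,2]>195)&(P[...,2]<245)&(abs(-.272*(P[...,0]-640)+.962*(P[...,1]-174))<15)
    q=P[m]
    if len(q)>5:
        w_,V=np.linalg.eigh(np.cov(q[:,:2].T)); print(n,len(q),q.mean(0).round(),'deg',np.degrees(np.arctan2(V[1,1],V[0,1])).round(1),q.min(0).round(),q.max(0).round())
A=cv2.resize(a['frame'][140:290,190:340],(400,400)); B=cv2.resize(b['frame'][90:290,230:430],(400,400))
cv2.imwrite('pics/4.png',np.vstack([np.hstack([A,B]),cv2.resize(w['frame'],(320,200)).repeat(1,0) if 0 else np.pad(cv2.resize(w['frame'],(320,200)),((0,0),(0,480),(0,0)))])[...,::-1])
E
```

```text
time_s: 6.65
tcp_pos: [448.9, 120.1, 258.9]
eef_rot: [3.111, 0.434, 0.002]
force: [-0.1, 0.4, -2.6]
grip_width: 12.8
[448.89105183 120.12156611 258.86700837] [3.11131701e+00 4.34158556e-01 1.63617661e-03] 12.831841323016329
hook_seat top [641, 368, 213] [192, 184] 0.85
hook_seat top [548, 151, 214] [261, 209] 0.74
hook_seat top [402, 34, 1] [303, 259] 0.28
hook top [737, 386, 0] [204, 174] 0.62
basket_bail top [585, 11, 105] [306, 203] 0.69
basket_bail top [452, 123, 250] [269, 238] 0.53
basket_bail top [389, -252, 3] [383, 259] 0.34
basket top [587, 13, -1] [306, 209] 0.96
basket top [450, 120, 108] [275, 244] 0.57
basket top [384, 486, -1] [176, 271] 0.26
hook_seat side [645, 365, 215] [349, 124] 0.9
hook_seat side [547, 150, 214] [328, 164] 0.83
hook_seat side [449, 122, 108] [301, 192] 0.16
hook side [643, 177, 1] [351, 198] 0.8
hook side [737, 384, 0] [367, 160] 0.73
hook side [550, 149, 212] [328, 165] 0.16
basket_bail side [451, 119, 251] [299, 164] 0.73
basket_bail side [582, 10, 105] [340, 215] 0.72
basket side [447, 121, 109] [300, 192] 0.94
basket side [584, 16, 1] [339, 232] 0.67
hook_seat wrist [544, 150, 210] [476, 219] 0.56
hook wrist [636, 174, -4] [471, 155] 0.64
a 67 [612. 167. 213.] deg -163.2 [575. 153. 202.] [644. 180. 221.]
b 105 [590. 157. 213.] deg -164.1 [517. 131. 196.] [646. 180. 235.]
w 3258 [586. 162. 214.] deg -163.2 [514. 137. 195.] [644. 184. 237.]
```

View pics/4.png

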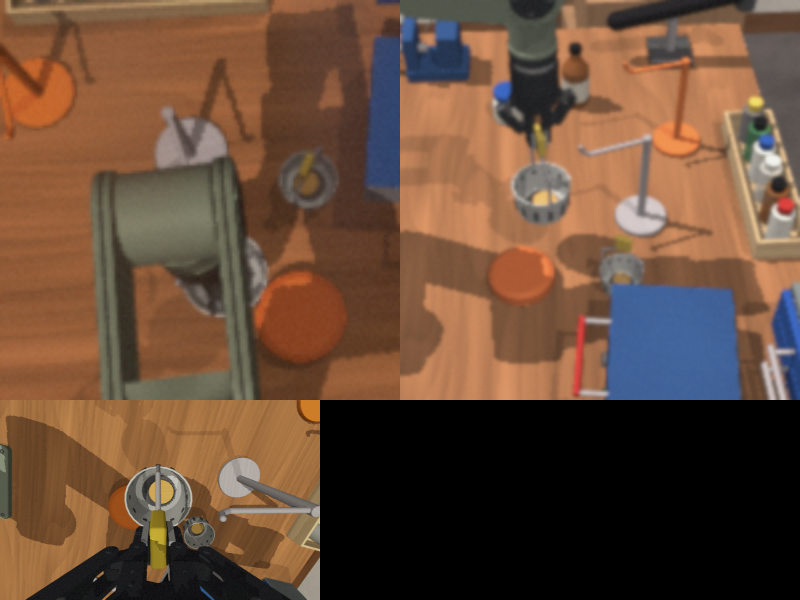

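Basket upright, bottom about 109, in line with the rod. I thread it on slowly, then lower it and check before letting go.

```bash
python3 -m inch '[[8,2,0,0,0,0.4,0],[22,6,0,0,0,0.4,0],[40,11.5,0,0,0,0.4,0],[58,17,0,0,0,0.4,0],[76,22,0,0,0,0.4,0],[94,27,0,0,0,0.4,0],[108,31.5,0,0,0,0.4,0],[116,34,0,0,0,0.4,0],[117,34,0,0,0,0.4,0],[117,34,0,0,0,0.4,0],[117,34,-8,0,0,0.4,0],[117,34,-16,0,0,0.4,0],[117,34,-23,0,0,0.4,0],[117,34,-28,0,0,0.4,0],[117,34,-31,0,0,0.4,0],[117,34,-33,0,0,0.4,0],[117,34,-34,0,0,0.4,0],[117,34,-34,0,0,0.4,0]]'
python3 - <<'E'
from h import *
b=grab_frame('side');print(state()['force'])
for q in ['basket_bail','basket']:
    for o in lm(b,'side',q): print(*o)
save(b,'5.png',(250,80,410,240),4)
E
```

```text
time_s: 9.1
tcp_pos: [565.4, 154.3, 224.4]
eef_rot: [-3.11, -0.446, -0.0]
force: [-1.2, 0.5, -3.6]
grip_width: 13.0
[-0.57971898  0.28335781 -2.7122417 ]
basket_bail side [584, 11, 106] [340, 215] 0.88
basket_bail side [570, 153, 215] [334, 163] 0.72
basket_bail side [502, -189, 101] [320, 267] 0.64
basket_bail side [530, 522, -2] [317, 141] 0.44
basket side [587, 14, 2] [340, 232] 0.82
basket side [566, 156, 73] [332, 190] 0.78
```

View pics/5.png

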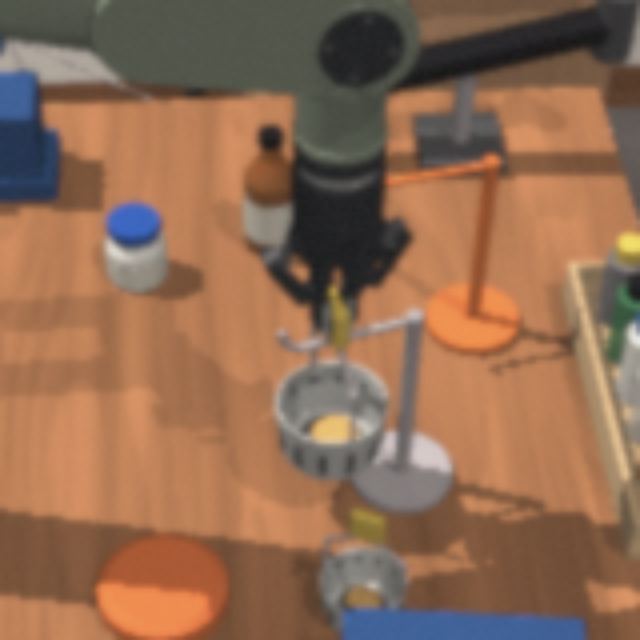

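The crop shows the bail over the rod (crop px 345,325) with the pot below it. The gripper still carries the weight, so I lower until that unloads.

```bash
python3 -m inch '[[0,0,-1,0,0,0,0],[0,0,-2,0,0,0,0],[0,0,-2,0,0,0,0],[0,0,-2,0,0,0,0]]'
```

```text
time_s: 9.65
tcp_pos: [565.7, 154.5, 223.2]
eef_rot: [-3.11, -0.446, -0.002]
force: [-0.6, 1.1, 2.7]
grip_width: 13.2
```

The force is now +2.7 N, so the hook bears the basket. I open partly, then rise.

```bash
python3 -m inch '[[0,0,0,0,0,0,0.35],[0,0,0,0,0,0,0.35],[0,0,0,0,0,0,0.35],[0,0,0,0,0,0,0.35],[0,0,5,0,0,0,0.35],[0,0,15,0,0,0,0.35],[0,0,35,0,0,0,0.35],[0,0,60,0,0,0,0.35],[0,0,90,0,0,0,0.35],[0,0,110,0,0,0,0.35],[0,0,110,0,0,0,0.35],[0,0,110,0,0,0,0.35]]'
python3 - <<'E'
from h import *
b=grab_frame('side')
for q in ['basket_bail','basket','lid_bar']:
    for o in lm(b,'side',q): print(*o)
s=state();w=grab_frame('wrist')
for q in ['basket_bail','basket','lid_bar']:
    for o in lm(w,'wrist',q,s): print(*o)
save(b,'6.png',(250,80,410,240),3)
# bar & hinge fit from saved top and side clouds
for n in 'ab':
    f=dict(np.load(n+'.npz'));P=cloud(f);c=f['frame'].astype(int)
    m=(c[...,0]>1.8*c[...,1])&(c[...,0]>1.8*c[...,2])&(np.hypot(P[...,0]-497,P[...,1]+192)<95)&(abs(P[...,2]-104)<14)
    q=P[m]; W,V=np.linalg.eigh(np.cov(q[:,:2].T)); t=(q[:,:2]-q[:,:2].mean(0))@V[:,1]
    print(n,len(q),q.mean(0).round(1),'dir',np.degrees(np.arctan2(V[1,1],V[0,1])).round(1),'mid',(q[:,:2].mean(0)+V[:,1]*(t.min()+t.max())/2).round(1),np.ptp(t).round(),np.percentile(q[:,2],[10,50,90]).round(1))
E
```

```text
time_s: 10.85
tcp_pos: [565.4, 154.3, 332.8]
eef_rot: [3.11, 0.446, 0.002]
force: [0.2, -0.5, -1.2]
grip_width: 29.8
basket_bail side [582, 11, 106] [340, 215] 0.71
basket_bail side [569, 156, 215] [334, 163] 0.57
basket_bail side [641, -209, 0] [362, 286] 0.54
basket_bail side [405, 36, 0] [290, 230] 0.37
basket side [586, 14, 3] [340, 232] 0.85
basket side [565, 156, 72] [332, 190] 0.81
lid_bar side [500, -191, 103] [319, 267] 0.66
basket_bail wrist [566, 155, 215] [320, 190] 0.8
basket_bail wrist [585, 17, 107] [303, 267] 0.64
basket wrist [584, 15, -4] [305, 232] 0.94
basket wrist [559, 156, 73] [314, 154] 0.82
lid_bar wrist [502, -190, 103] [211, 371] 0.81
a 145 [ 497.3 -192.7  108.5] dir 83.3 mid [ 497.3 -192.6] 139.0 [104.4 108.5 111.7]
b 149 [ 500.3 -195.6  108.6] dir 83.2 mid [ 500.7 -192.4] 140.0 [105.4 108.6 111.6]
```

View pics/6.png

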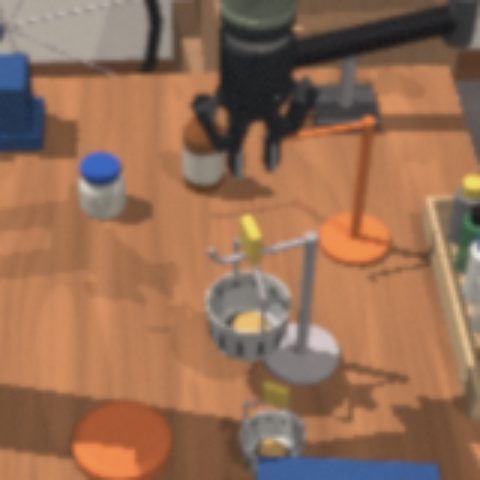

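The basket hangs upright on the rod (crop px 250,250) with the gripper clear. The bar's middle is at (499,-192.5,104.5) with washer yaw -6.8°. I go above the bar at part opening, so that the rear finger clears the lid edge.

```bash
python3 -m inch '[[-5,-15,0,0,0,0,0.42],[-12,-45,0,0,0,-3,0.42],[-20,-85,0,0,0,-6,0.42],[-28,-125,0,0,0,-9,0.42],[-36,-165,0,0,0,-12,0.42],[-44,-205,0,0,0,-15,0.42],[-52,-245,-10,0,0,-18,0.42],[-59,-285,-30,0,0,-21,0.42],[-63,-320,-60,0,0,-23,0.42],[-66,-340,-90,0,0,-23,0.42],[-66,-346,-110,0,0,-23,0.42],[-66,-346,-115,0,0,-23,0.42],[-66,-346,-115,0,0,-23,0.42],[-66,-346,-115,0,0,-23,0.42]]'
python3 - <<'E'
from h import *
s=state();w=grab_frame('wrist');print(s['tcp_pos'],s['eef_rot'],s['grip_width'])
for q in ['lid_bar','lid_hinge','wrench']:
    for o in lm(w,'wrist',q,s): print(*o)
P=cloud(w,s);c=w['frame'].astype(int)
m=(c[...,0]>1.8*c[...,1])&(c[...,0]>1.8*c[...,2])&(np.hypot(P[...,0]-497,P[...,1]+192)<95)&(abs(P[...,2]-104)<14)
q=P[m]; W,V=np.linalg.eigh(np.cov(q[:,:2].T)); print(len(q),q.mean(0).round(1),np.degrees(np.arctan2(V[1,1],V[0,1])).round(1),np.percentile(q[:,2],[5,50,95]))
save(w,'7.png')
E
```

```text
time_s: 12.65
tcp_pos: [499.9, -191.8, 218.8]
eef_rot: [3.135, -0.182, 0.003]
force: [-0.6, 0.7, -0.6]
grip_width: 35.8
[ 499.94100713 -191.79838032  218.75412464] [ 3.13527747 -0.1822066   0.00332799] 35.78532130270981
lid_bar wrist [498, -190, 102] [315, 187] 0.81
lid_hinge wrist [740, -218, 98] [602, 186] 0.77
2270 [ 498.9 -184.3  109. ] 83.1 [106.01319438 109.28247651 110.76674617]
```

View pics/7.png

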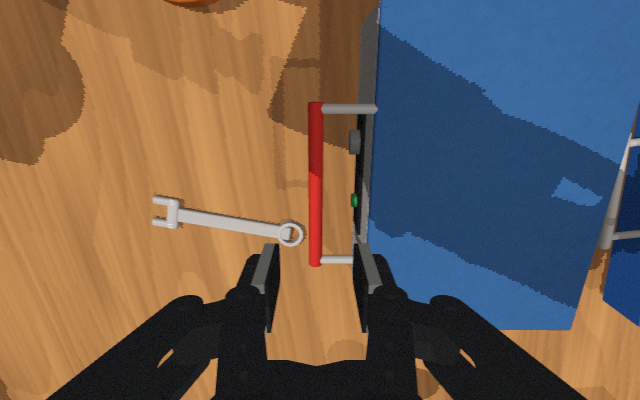

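The bar (px 315,185) lies midway between the fingers. I descend and pinch.

```bash
python3 -m inch '[[-1.5,-0.5,-40,0,0,0,0.42],[-1.5,-0.5,-75,0,0,0,0.42],[-1.5,-0.5,-100,0,0,0,0.42],[-1.5,-0.5,-120,0,0,0,0.42],[-1.5,-0.5,-131,0,0,0,0.42],[-1.5,-0.5,-131,0,0,0,0.42],[-1.5,-0.5,-131,0,0,0,0],[-1.5,-0.5,-131,0,0,0,0],[-1.5,-0.5,-131,0,0,0,0],[-1.5,-0.5,-131,0,0,0,0],[-1.5,-0.5,-131,0,0,0,0],[-1.5,-0.5,-131,0,0,0,0]]'
python3 - <<'E'
import numpy as np
u=np.array([np.cos(np.radians(-6.8)),np.sin(np.radians(-6.8))])
for d in range(0,51,5):
    t=np.radians(d);x=-245*np.cos(t)+4*np.sin(t)+245;z=245*np.sin(t)+4*np.cos(t)-4
    print(d,(u*x).round(1),z.round(1))
E
```

```text
time_s: 14.05
tcp_pos: [499.3, -192.9, 88.0]
eef_rot: [3.135, -0.183, 0.006]
force: [1.3, 1.2, 6.1]
grip_width: 9.7
0 [ 0. -0.] 0.0
5 [ 1.3 -0.2] 21.3
10 [ 4.4 -0.5] 42.5
15 [ 9.3 -1.1] 63.3
20 [16.  -1.9] 83.6
25 [24.5 -2.9] 103.2
30 [34.6 -4.1] 122.0
35 [46.3 -5.5] 139.8
40 [59.5 -7.1] 156.5
45 [74.1 -8.8] 172.1
50 [ 89.9 -10.7] 186.3
```

Width 9.7 for a 12 mm bar is a little under. I lift 15° and check.

```bash
python3 -m inch '[[0.3,0,7,0,0,0,0],[1.3,-0.2,21,0,0,0,0],[2.6,-0.3,32,0,0,0,0],[4.4,-0.5,42,0,0,0,0],[6.7,-0.8,53,0,0,0,0],[9.3,-1.1,63,0,0,0,0],[9.3,-1.1,63,0,0,0,0],[9.3,-1.1,63,0,0,0,0]]'
python3 - <<'E'
from h import *
b=grab_frame('side');s=state();print(s['force'],s['grip_width'])
for o in lm(b,'side','lid_bar'): print(*o)
save(b,'8.png',(250,170,450,320),4)
E
```

```text
time_s: 14.85
tcp_pos: [507.6, -193.8, 149.0]
eef_rot: [3.135, -0.183, 0.003]
force: [3.8, -2.4, -3.6]
grip_width: 9.9
[ 5.5395828  -2.32639569 -3.96264402] 9.733752866869212
lid_bar side [509, -194, 160] [322, 258] 0.71
```

View pics/8.png

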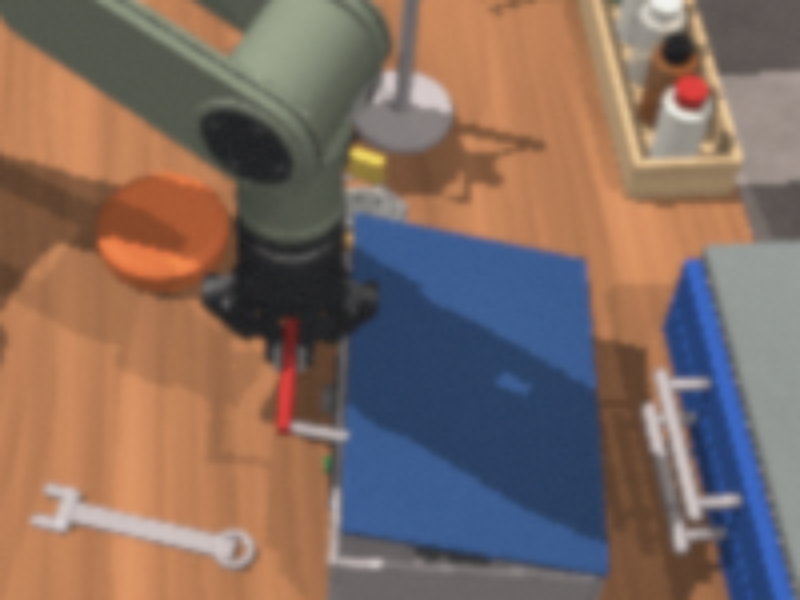

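The lid follows, with the bar (crop px 288,370) held between the fingertips. I continue along the arc to 50°.

```bash
python3 -m inch '[[3.2,-0.4,10,0,0,0,0],[6.7,-0.8,20.3,0,0,0,0],[10.8,-1.3,30,0,0,0,0],[15.2,-1.8,39.9,0,0,0,0],[20,-2.4,49.5,0,0,0,0],[25.3,-3,58.7,0,0,0,0],[31,-3.7,67.7,0,0,0,0],[37,-4.4,76.5,0,0,0,0],[43.5,-5.2,85,0,0,0,0],[50.2,-6,93.2,0,0,0,0],[57.4,-6.8,101.1,0,0,0,0],[64.8,-7.7,108.8,0,0,0,0],[72.5,-8.6,116,0,0,0,0],[80.6,-9.6,123,0,0,0,0],[80.6,-9.6,123,0,0,0,0],[80.6,-9.6,123,0,0,0,0],[80.6,-9.6,123,0,0,0,0]]'
cat > m.py <<'E'
from h import *
o=np.array([742,-220.5]);u=np.array([np.cos(np.radians(-6.8)),np.sin(np.radians(-6.8))])
s=state();print(s['tcp_pos'],s['force'],s['grip_width'],s['time_s'])
fs={}
for cam in ('side','top','wrist'):
    st=state();f=fs[cam]=grab_frame(cam);P=cloud(f,st);c=f['frame'].astype(int)
    for q in ('lid_bar','basket_bail','basket'):
        for r in lm(f,cam,q,st)[:3]: print(*r)
    r=(P[...,:2]-o)@u; l=(P[...,:2]-o)@np.array([-u[1],u[0]])
    m=(c[...,2]>c[...,0]+25)&(c[...,2]>c[...,1]+15)&(r>-190)&(r<-15)&(abs(l)<130)&(P[...,2]>112)&(P[...,2]<300)
    if m.sum()>50:
        x,z=r[m],P[...,2][m]
        for _ in range(3):
            p=np.polyfit(x,z,1);k=abs(z-np.polyval(p,x))<10;x,z=x[k],z[k]
        print(cam,'lid angle',np.degrees(np.arctan(-p[0])).round(1),len(x))
a=fs['side']['frame'][80:320,220:460]; t=fs['top']['frame'][110:310,220:420]
cv2.imwrite('pics/9.png',np.hstack([cv2.resize(a,(400,400)),cv2.resize(t,(400,400))])[...,::-1])
E
python3 m.py
```

```text
time_s: 16.65
tcp_pos: [584.7, -203.0, 275.0]
eef_rot: [3.136, -0.184, -0.011]
force: [-10.1, -1.0, 8.9]
grip_width: 9.9
[ 584.73689197 -202.9536759   274.95397788] [-10.10333972  -0.96696429   8.94305214] 9.854110499623928 16.65
lid_bar side [585, -202, 285] [350, 235] 0.98
basket_bail side [586, 10, 105] [341, 215] 0.67
basket_bail side [566, 157, 215] [333, 162] 0.56
basket side [565, 151, 76] [332, 191] 0.96
basket side [583, 14, 2] [339, 232] 0.67
side lid angle 48.3 2252
lid_bar top [583, -203, 282] [376, 187] 0.69
basket_bail top [565, 156, 215] [259, 204] 0.89
basket_bail top [585, 13, 108] [305, 203] 0.56
basket top [582, 16, -2] [305, 210] 0.92
basket top [565, 155, 73] [265, 213] 0.69
top lid angle 48.4 284
lid_bar wrist [586, -205, 288] [322, 277] 0.65
basket_bail wrist [743, -215, 97] [476, 166] 0.19
wrist lid angle 48.0 31783
```

View pics/9.png

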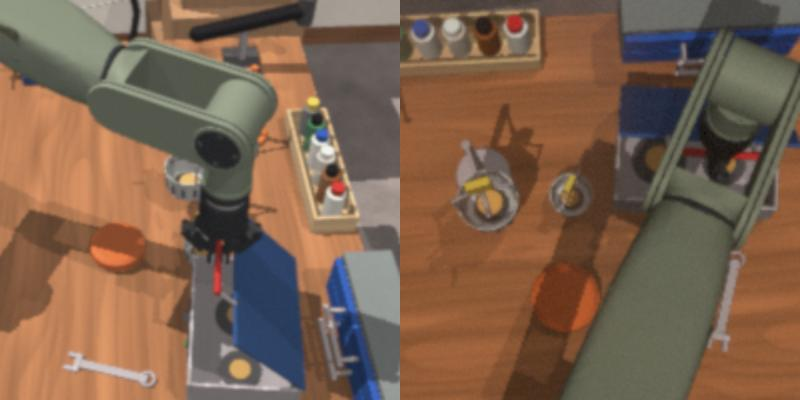

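All three cameras put the lid at 48.0–48.4°, and the basket hangs still. A small nudge to 50°, then a pause and a final check.

```bash
python3 -m inch '[[2.7,-0.3,2.3,0,0,0,0],[5.5,-0.6,4.7,0,0,0,0],[5.5,-0.6,4.7,0,0,0,0],[5.5,-0.6,4.7,0,0,0,0],[5.5,-0.6,4.7,0,0,0,0],[5.5,-0.6,4.7,0,0,0,0],[5.5,-0.6,4.7,0,0,0,0],[5.5,-0.6,4.7,0,0,0,0],[5.5,-0.6,4.7,0,0,0,0]]'; python3 m.py
python3 - <<'E'
from h import *
print(state()['tcp_pos'],abs(state()['qvel']).max())
a=grab_frame('top')
for q in ['polish','jar','can','pad','wrench']: print(*lm(a,'top',q)[:1])
E
```

```text
time_s: 18.15
tcp_pos: [590.9, -203.7, 280.5]
eef_rot: [3.135, -0.184, -0.007]
force: [-10.1, -2.1, 9.1]
grip_width: 9.8
[ 590.94201584 -203.66018954  280.46030694] [-10.14549579  -2.06255553   9.08620178] 9.806096661806572 18.15
lid_bar side [591, -200, 292] [352, 233] 0.96
basket_bail side [567, 153, 214] [333, 164] 0.73
basket_bail side [583, 12, 107] [340, 214] 0.72
basket side [564, 156, 73] [331, 190] 0.65
basket side [586, 12, 1] [340, 232] 0.6
basket side [592, -203, 289] [353, 234] 0.54
side lid angle 50.2 2115
lid_bar top [590, -203, 290] [376, 184] 0.97
lid_bar top [407, 36, 0] [302, 258] 0.68
basket_bail top [584, 13, 108] [305, 203] 0.9
basket_bail top [568, 158, 215] [258, 203] 0.82
basket top [562, 154, 72] [265, 213] 0.63
basket top [582, 12, -1] [306, 210] 0.55
top lid angle 50.0 151
lid_bar wrist [592, -200, 295] [320, 270] 0.8
wrist lid angle 49.9 29594
[ 590.93550499 -203.67535006  280.40987721] 0.001109517147498144
('polish', 'top', [527, 530, 0], [165, 232], 0.85)
('jar', 'top', [383, 487, -1], [176, 272], 0.56)
('can', 'top', [547, -517, -1], [451, 212], 0.9)
('pad', 'top', [405, 34, 0], [303, 259], 0.83)
('wrench', 'top', [390, -256, 1], [384, 259], 0.55)
```

Lid at 50.0°, arm still, basket hanging, bystanders where they were. Handing in.

```bash
python3 -c "
from plant import sign_off; print(sign_off())"
```

```text
the job is handed in; nothing more can be done
None
```

The basket now hangs by its bail on the grey drip hook, and the gripper is holding the washer's lid open at about 50°. I handed the job in at about 18 s of robot time; no verdict is reported.

**What I did:** I picked the larger basket off the lid by its yellow grip, threaded the bail over the hook's tip and lowered it until the hook bore its weight. Then I let go, pinched the red bar and lifted the lid.

**Last checks:**
- **Lid:** the three cameras gave 50.2°, 50.0° and 49.9°. The arm was still, with the gripper's force reading at about 10 N along x and 9 N vertically.
- **Basket:** the bail is at about (567, 155, 215) mm, roughly 18 mm from the seat point and 76 mm from the post. Its underside is about 73 mm above the bench, so it hangs upright.
- **Other things:** the bottle, jar, can, pad and wrench all measured within about 4 mm of where they started, which is within camera error.

**Disagreement:** the gripper read 9.8 mm on the 12 mm bar. It may have pinched it a little off-centre, but the grip held through the whole lift.

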